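# Make up two reagent kits for the analyser

## Robot

A 6-joint arm with a two-finger parallel gripper is mounted at the origin on the work surface. World frame = base frame: x ahead of the robot, y to its left, z up, the work surface at z = 0. Lengths are in m, angles in degrees, forces in N, time in s.
With the tool pointing down it reaches from about 0.325 to 0.85 m from the base axis. Payload 15.5 kg.
Tool frame: the origin (TCP) lies at the very end of the fingers, on their centre line; the grasp point (between the pads) lies 19 mm behind it; z points along the fingers, y is the direction in which the jaws open and shut (so a half turn about z gives the same grasp; the last joint's range is limited). The gripper opens to 91 mm and grips with 3 to 60 N. Pads are 32 mm wide; open, the fingers measure 118 mm over their backs; the gripper's body (76 mm by 178 mm) begins 60 mm behind the grasp point.
Start: joints at [64.83, 28.281, 77.091, -0, 74.628, -5.472], TCP at [0.211, 0.588, 0.214] pointing down, gripper open.
Joint ranges: [-166.48, 166.48], [-47.26, 123.95], [12.59, 153.08], [-70.14, 250.14], [6.76, 159.57], [-176.63, 176.63]. Speed limits (degrees/s): [108.29, 108.29, 147.25, 172.46, 172.46, 172.46].

## Interface

Orientations are given as [roll, pitch, yaw] about the fixed x, y, z axes, in that order (R = Rz(yaw) Ry(pitch) Rx(roll)).
In Python, from workcell import telemetry, snapshot, ticket gives the robot as it stands.
- The arm moves only by the shell command python3 -m pendant 'ROWS' [FORCE]. ROWS is JSON, a list of rows, each an object with "xyz": the shift along the world's x, y, z in units of 40 mm (1.0 is 40 mm), a list of three; "dr": the turn, a rotation vector about the world's x, y, z in rad, a list of three; "claw": the finger opening in mm, from 0 to 91.2. A call has 1 to 10 rows; each row shifts and turns the commanded pose from where the row before left it; what a row does not reach is not made up. A row lasts 1/12 s, in which the tool goes at most 41.7 mm and 7.16 degrees, less where a joint would pass 70% of its speed; a pose out of reach is approached as far as the arm can. A call is refused whole if a number of a shift passes 1 or a number of a turn 0.125, either way. A call with a gripper value outside its range is refused whole. The fingers move at their own pace and stop on an object; FORCE is the grip in N (left out, the last holds). Time passes only in rows, so rows that do not move let the fingers close. It gives the time, the measured TCP pose, the force and the opening at its end, in the units of the state.
- telemetry.sense(): the state, without advancing time (a new reading comes with each control period).
- snapshot(name): name is "scene" or "top" or "wrist"; returns a dict with "image" (480x640x3 uint8, red, green, blue), "mtx" (3x3 intrinsics, pixels), "view" (4x4, takes a point from world to camera coordinates). Camera axes: x right, y down, z forward; pixel columns grow to the right and rows downward; lengths in m; the calibration is good to about 2 mm. A picture is of the moment at which its call begins. There is no depth.
- ticket.sign_off(): hands the job in, once; it reports no verdict.
The state is a dict: "clock": time; "qpos": joint angles; "joint_vel": joint speeds; "joint_efforts": joint torques, N m; "position": TCP position; "ee_rot": TCP orientation; "force": force on the tool from outside, world axes, zero at the start; "moment": the same for the moment, N m; "width": finger opening in m.
Only numpy, scipy, OpenCV 4.12 (cv2) and the standard library are available. Lean on these libraries where they do the work, as an engineer would, in place of code of your own. Each camera call takes 0.05 s, during which the arm holds its last target.

## Task

Make up two reagent kits from the stock on the bench: the red-capped white bottle and the pink carton go in the blue tray, and the black-capped brown bottle, the green-capped white bottle and the orange carton go in the yellow tray. Stand each one upright and flat on the floor of a pocket of its own (any pocket of the right tray will do). Do not tip any bottle over on the way, and leave the blue-capped bottle, the white carton and the grey timer where they stand.

Things in the scene. Friction and masses are not known exactly. Their poses are not given: they have to be found in the camera images.
- blue_tray: Blue kit tray, fixed to the bench (it does not shift), with three equal open pockets in a row along its y axis. 214 mm (y) by 78 mm (x), 16 mm tall; floor 4 mm thick, walls and dividers 4 mm thick. Each pocket is 70 mm (x) by 66 mm (y); pocket centres at y = -70, 0 and +70 mm, x = 0, floor at z = 4 mm. Origin: centre of its underside; z up. A pocket has room for one bottle or one carton only.
- yellow_tray: Yellow kit tray, fixed to the bench (it does not shift), with three equal open pockets in a row along its y axis. 214 mm (y) by 78 mm (x), 16 mm tall; floor 4 mm thick, walls and dividers 4 mm thick. Each pocket is 70 mm (x) by 66 mm (y); pocket centres at y = -70, 0 and +70 mm, x = 0, floor at z = 4 mm. Origin: centre of its underside; z up. A pocket has room for one bottle or one carton only.
- red_bottle: Loose white bottle with a red cap, standing upright: round, 42 mm across with straight sides from the base to 60 mm up, then a shoulder, and a cap 30 mm across from 66 to 88 mm up; about 90 g. Origin: centre of its underside; z up along the bottle.
- black_bottle: Loose brown bottle with a black cap, standing upright: round, 42 mm across with straight sides from the base to 60 mm up, then a shoulder, and a cap 30 mm across from 66 to 88 mm up; about 90 g. Origin: centre of its underside; z up along the bottle.
- green_bottle: Loose white bottle with a green cap, standing upright: round, 42 mm across with straight sides from the base to 60 mm up, then a shoulder, and a cap 30 mm across from 66 to 88 mm up; about 90 g. Origin: centre of its underside; z up along the bottle.
- pink_carton: Loose pink carton standing on end, with a white band: 48 mm (its x axis) by 30 mm (its y axis), 62 mm tall (z); about 60 g. Origin: centre of its underside.
- orange_carton: Loose orange carton standing on end, with a white band: 48 mm (its x axis) by 30 mm (its y axis), 62 mm tall (z); about 60 g. Origin: centre of its underside.
- blue_bottle: Not wanted, to be left alone. Loose white bottle with a dark blue cap, standing upright: round, 42 mm across with straight sides from the base to 60 mm up, then a shoulder, and a cap 30 mm across from 66 to 88 mm up; about 90 g. Origin: centre of its underside; z up along the bottle.
- white_carton: Not wanted, to be left alone. Loose white carton standing on end, with a dark blue band: 48 mm (its x axis) by 30 mm (its y axis), 62 mm tall (z); about 60 g. Origin: centre of its underside.
- timer: Not wanted, to be left alone. Loose grey bench timer lying flat, with a small greenish display and three black keys: 50 by 50 mm, 22 mm tall. Origin: centre of its underside.
Things that resemble listed ones, but are neither listed nor needed, are in the scene too. Of the things that look like the pink_carton, the smaller one is meant.

How it is judged (in metres and radians):
At the end, for the whole second after the job is handed in: Each wanted item is in its tray, within 32 mm of the tray's long centre line and 100 mm of its middle along it, base under 8 mm above the tray's underside (pocket floor: 4 mm), tilt under 0.1 rad, at rest (under 0.02 m/s); the three unwanted things are under 25 mm from their starts (x of red_bottle in the frame of blue_tray between -0.032 and 0.032 m and y of red_bottle in the frame of blue_tray between -0.1 and 0.1 m and z of each of red_bottle, pink_carton in the frame of blue_tray below 0.008 m and angle between each of red_bottle, pink_carton, black_bottle, green_bottle, orange_carton's own z axis and vertical below 0.1 rad and linear speed of each of red_bottle, pink_carton, black_bottle, green_bottle, orange_carton below 0.02 m/s and x of pink_carton in the frame of blue_tray between -0.032 and 0.032 m and y of pink_carton in the frame of blue_tray between -0.1 and 0.1 m and x of black_bottle in the frame of yellow_tray between -0.032 and 0.032 m and y of black_bottle in the frame of yellow_tray between -0.1 and 0.1 m and z of each of black_bottle, green_bottle, orange_carton in the frame of yellow_tray below 0.008 m and x of green_bottle in the frame of yellow_tray between -0.032 and 0.032 m and y of green_bottle in the frame of yellow_tray between -0.1 and 0.1 m and x of orange_carton in the frame of yellow_tray between -0.032 and 0.032 m and y of orange_carton in the frame of yellow_tray between -0.1 and 0.1 m and distance of each of blue_bottle, white_carton, timer from where it was at the start of the episode below 0.025 m); the robot touches nothing.
It fails at once if a bottle is tipped over (leans more than 0.6 rad) (angle between any of red_bottle, black_bottle, green_bottle, blue_bottle's own z axis and vertical above 0.6 rad).
It fails at once if the blue-capped bottle, the white carton or the timer is moved more than 25 mm (distance of any of blue_bottle, white_carton, timer from where it was at the start of the episode above 0.025 m).
It also fails if it takes over 131 s, if anything falls off the work surface, if the arm or the gripper's body presses on something with over 40 N, if the wrist force passes 120 N, or if a joint passes its speed limit or range.

## Working session

There is one attempt and no reset: what is moved stays moved. The work goes in short steps, Python scripts to look and compute and a shell command to move; the robot and the scene stay as the last step left them, time stands still between calls to the robot, and variables do not carry over. Pictures are saved under pics/ and viewed, and the job is handed in when it is done.

```bash
mkdir -p pics; ls; python3 - <<'E'
from workcell import telemetry, snapshot
import cv2,pickle
print(telemetry.sense())
for n in ["scene","top","wrist"]:
    s=snapshot(n); cv2.imwrite(f"pics/{n}0.png",s["image"][:,:,::-1]); pickle.dump(s,open(f"{n}0.pkl","wb"))
    print(n,s["mtx"].round(1).tolist(),s["view"].round(3).tolist())
E
```

```text
pics
{'clock': 0.0, 'qpos': array([ 6.48291776e+01,  2.83136805e+01,  7.71273700e+01,  6.62981583e-04,
        7.46284520e+01, -5.47210172e+00]), 'joint_vel': array([ 0.07460895,  0.11831355,  0.03766663, -0.04018275, -0.00078512,
       -0.07497145]), 'joint_efforts': array([ 2.36710228e-03, -8.78813910e+01, -3.81852186e+01,  7.08767236e-02,
        5.30752097e-02, -8.30808199e-05]), 'position': array([0.21050526, 0.58807795, 0.21334992]), 'ee_rot': array([-1.79930875e+02, -7.26397686e-03,  1.60301099e+02]), 'force': array([-0.55359866,  0.61472113,  0.4076386 ]), 'moment': array([ 0.02591198, -0.03849684,  0.02675494]), 'width': 0.09114808685383514}
scene [[504.9, 0.0, 322.1], [0.0, 504.9, 240.5], [0.0, 0.0, 1.0]] [[-0.838, 0.546, 0.009, 0.468], [0.406, 0.633, -0.659, -0.189], [-0.365, -0.549, -0.752, 1.132], [0.0, 0.0, 0.0, 1.0]]
top [[466.6, 0.0, 314.5], [0.0, 466.6, 237.0], [0.0, 0.0, 1.0]] [[-0.012, -1.0, 0.001, 0.01], [-0.99, 0.011, -0.14, 0.529], [0.14, -0.002, -0.99, 0.707], [0.0, 0.0, 0.0, 1.0]]
wrist [[367.3, 0.0, 326.4], [0.0, 367.3, 237.8], [0.0, 0.0, 1.0]] [[0.338, 0.941, -0.001, -0.625], [0.914, -0.328, 0.239, -0.027], [0.224, -0.081, -0.971, 0.389], [0.0, 0.0, 0.0, 1.0]]
```

View pics/scene0.png

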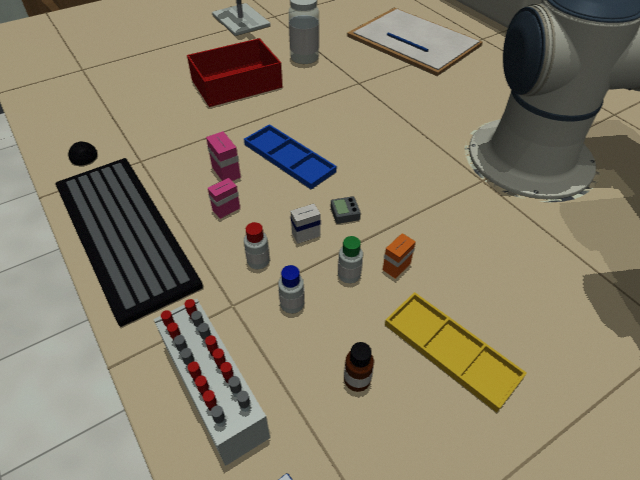

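View pics/top0.png

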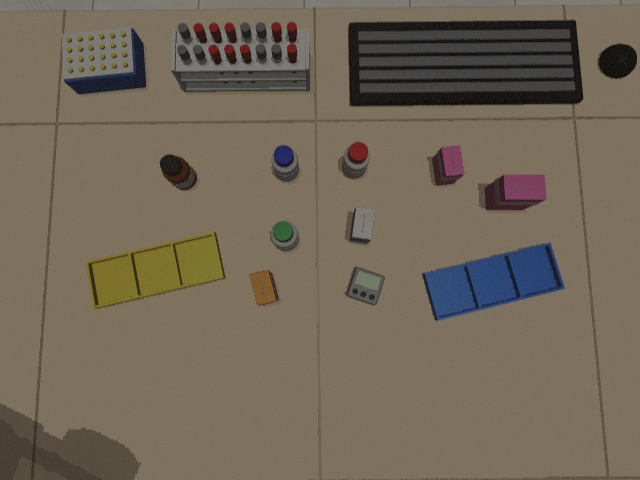

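View pics/wrist0.png

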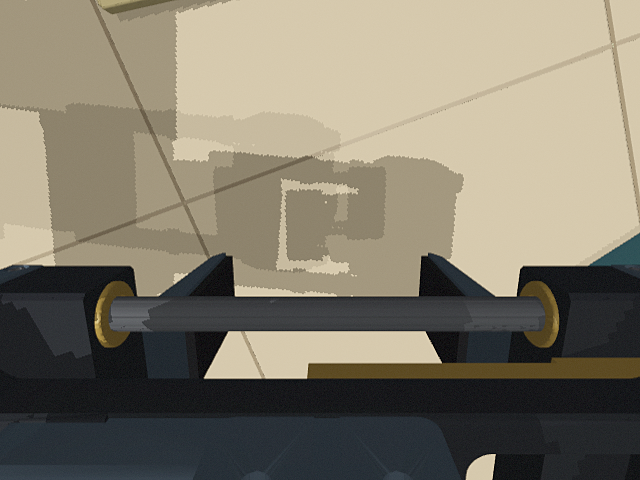

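Top view: the red cap is at (358,153), black (175,165), green (283,232) and blue (284,156). The orange carton is at (263,288), the white carton at (363,224) and the timer at (366,285). Two things could be the pink carton: A at (448,165) and B at (516,192). A looks smaller, so I'll confirm it in an enlarged crop.

```bash
cat > h.py <<'E'
import cv2,numpy as np,pickle
def ray(s,uv,z):
    uv=np.atleast_2d(np.asarray(uv,float)); R=s["view"][:3,:3];t=s["view"][:3,3]
    c=-R.T@t; d=np.c_[uv,np.ones(len(uv))]@np.linalg.inv(s["mtx"]).T@R
    return c+d*((z-c[2])/d[:,2])[:,None]
def hsv(s): return cv2.cvtColor(s["image"],cv2.COLOR_RGB2HSV)
def blobs(m,amin=60):
    cs,_=cv2.findContours(m.astype(np.uint8)*255,cv2.RETR_EXTERNAL,cv2.CHAIN_APPROX_NONE)
    return sorted([c[:,0,:] for c in cs if cv2.contourArea(c)>amin],key=lambda c:-cv2.contourArea(c))
def rect(p): # world pts -> centre,size,angle of long side (deg)
    (c,(w,h),a)=cv2.minAreaRect((p[:,:2]*1000).astype(np.float32))
    if w<h: w,h,a=h,w,a+90
    return np.round(c,1),round(w,1),round(h,1),round((a+90)%180-90,1)
E
python3 - <<'E'
import pickle,cv2,numpy as np
s=pickle.load(open("top0.pkl","rb"));i=s["image"][:,:,::-1]
a=cv2.resize(i[120:310,340:570],None,fx=3,fy=3,interpolation=cv2.INTER_CUBIC);cv2.imwrite("pics/cropA.png",a)
a=cv2.resize(i[130:310,80:310],None,fx=3,fy=3,interpolation=cv2.INTER_CUBIC);cv2.imwrite("pics/cropB.png",a)
h=cv2.cvtColor(s["image"],cv2.COLOR_RGB2HSV)
for n,p in dict(red=(358,153),pinkA=(452,160),pinkAs=(445,175),pinkB=(523,187),pinkBs=(495,195),yel=(155,270),blue=(490,280),cap_b=(284,155),green=(283,231),orange=(263,288),white=(365,218),blk=(172,163)).items(): print(n,h[p[1],p[0]])
E
```

```text
red [  3 199 110]
pinkA [166 105  92]
pinkAs [178 120  51]
pinkB [168  82 109]
pinkBs [ 9 34 52]
yel [ 26 166 126]
blue [109 163 122]
cap_b [118 163 103]
green [ 64 117  94]
orange [ 12 128 120]
white [ 19  22 128]
blk [17 47 38]
```

View pics/cropA.png

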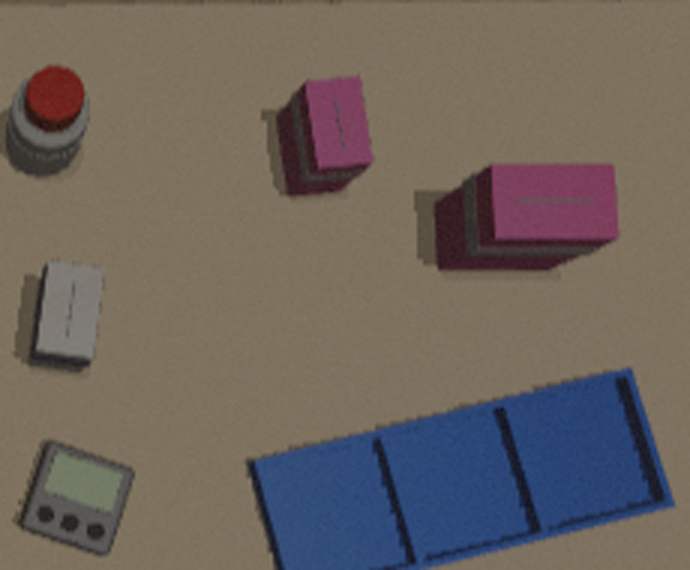

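View pics/cropB.png

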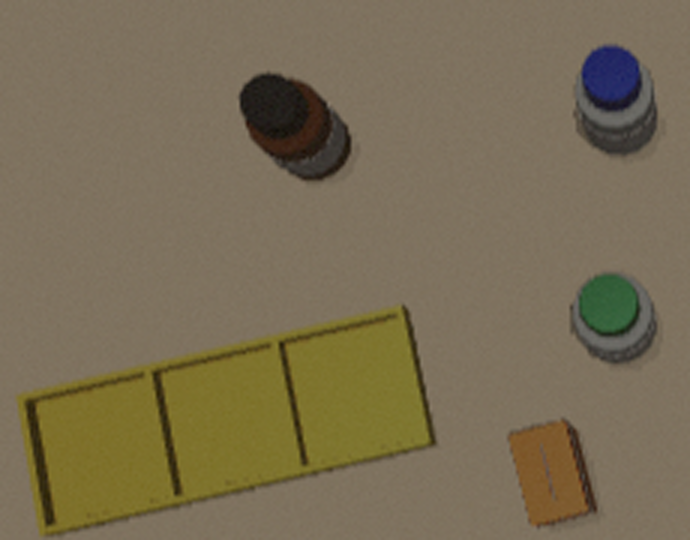

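The crop shows pink A, at crop (340,120) and full-image (453,160), has a clearly smaller top (about 18x30 px) than B at crop (555,200), which is about 41x24 px. A is also the lower one in the scene view, so A is the one meant. Now I'll measure.

```bash
cat > loc.py <<'E'
from h import *
def inr(h,a,b,s0,s1,v0,v1):
    return (h[...,0]>=a)&(h[...,0]<=b)&(h[...,1]>=s0)&(h[...,1]<=s1)&(h[...,2]>=v0)&(h[...,2]<=v1)
def win(m,x0,x1,y0,y1):
    o=np.zeros_like(m);o[y0:y1,x0:x1]=m[y0:y1,x0:x1];return o
E
python3 - <<'E'
from loc import *
s=pickle.load(open("top0.pkl","rb"));h=hsv(s)
M=dict(red=(inr(h,0,8,150,255,60,255)|inr(h,172,180,150,255,60,255),(330,385,130,185),.088),
 black=(inr(h,0,180,0,110,0,60),(160,190,150,178),.088),
 green=(inr(h,50,80,70,255,40,255),(260,310,210,255),.088),
 bluecap=(inr(h,110,128,100,255,50,255),(260,310,135,190),.088),
 pinkA=(inr(h,150,180,60,255,75,255),(430,475,140,190),.062),
 pinkB=(inr(h,150,180,50,255,75,255),(480,550,170,215),.10),
 orange=(inr(h,5,18,105,255,95,255),(245,285,265,310),.062),
 white=(inr(h,0,180,0,45,105,255),(345,380,200,250),.062),
 timer=(inr(h,0,180,0,60,0,255),(340,390,260,310),.022),
 yel=(inr(h,20,35,110,255,60,255),(80,230,225,315),.016),
 blue=(inr(h,100,120,110,255,40,255),(415,570,240,325),.016))
for n,(m,w,z) in M.items():
    m=cv2.morphologyEx(win(m,*w).astype(np.uint8),cv2.MORPH_CLOSE,np.ones((3,3)))
    b=blobs(m,40)
    if not b: print(n,'none');continue
    c=b[0]; p=ray(s,c,z)
    (cc,r)=cv2.minEnclosingCircle(p[:,:2].astype(np.float32)*1000)
    print(n,len(b),rect(p),'ellc',np.round(cc,1),round(r,1))
E
```

```text
red 1 (array([653.7, -64.3]), 28.5, 27.5, -1.3) ellc [653.7 -64.3] 14.6
black 1 (array([635.3, 220.6]), 34.7, 27.8, 44.8) ellc [635.7 220.2] 17.8
green 1 (array([530.8,  51.1]), 28.6, 28.3, -0.3) ellc [531.6  50.8] 15.1
bluecap 1 (array([649.5,  50.1]), 27.5, 26.8, 89.3) ellc [649.9  49.7] 14.6
pinkA 1 (array([ 645.2, -215.6]), 48.4, 29.7, 5.9) ellc [ 645.2 -215.7] 27.7
pinkB 1 (array([ 589.3, -308.4]), 61.4, 41.0, 89.3) ellc [ 591.6 -308.6] 35.2
orange 1 (array([449.6,  83.9]), 48.7, 29.7, 14.4) ellc [449.6  83.9] 27.5
white 1 (array([547.4, -72. ]), 48.1, 29.3, -8.7) ellc [547.1 -72.6] 27.2
timer 1 (array([447.7, -75.7]), 71.3, 66.9, -25.5) ellc [448.9 -78.7] 40.9
yel 1 (array([481.9, 263.7]), 217.1, 79.4, -77.4) ellc [482.3 264.4] 113.9
blue 1 (array([ 457.3, -285.6]), 215.9, 77.1, -77.1) ellc [ 457.5 -286.8] 113.0
```

```bash
python3 - <<'E'
from loc import *
s=pickle.load(open("top0.pkl","rb"));h=hsv(s)
m=win(inr(h,0,180,0,95,0,50),158,188,148,180)
m=cv2.morphologyEx(m.astype(np.uint8),cv2.MORPH_OPEN,np.ones((5,5)))
c=blobs(m)[0];p=ray(s,c,.088);print(rect(p),cv2.minEnclosingCircle(p[:,:2].astype(np.float32)*1000),c.min(0),c.max(0))
# white/dark base cross-check: scene-view rays at cap mid-height 0.077
s2=pickle.load(open("scene0.pkl","rb"));h=hsv(s2)
for n,m in dict(red=win(inr(h,0,8,150,255,60,255)|inr(h,172,180,150,255,60,255),235,280,215,245),
 green=win(inr(h,50,80,100,255,30,255),330,370,230,262),black=win(inr(h,0,180,0,255,0,35),340,380,335,368)).items():
    c=blobs(m)[0];u=(c.min(0)+c.max(0))/2; print(n,u,ray(s2,u,.077)[0].round(4))
E
```

```text
(array([636.5, 221.2]), 25.1, 23.3, -0.7) ((637.8223876953125, 222.0926971435547), 14.58480453491211) [163 156] [178 172]
red [254. 228.] [ 0.6523 -0.0735  0.077 ]
green [351.5 246. ] [0.5336 0.0514 0.077 ]
black [360.5 354.5] [0.6401 0.2242 0.077 ]
```

```bash
python3 - <<'E'
from loc import *
s2=pickle.load(open("scene0.pkl","rb"));h=hsv(s2)
m=win(inr(h,0,8,120,255,30,255)|inr(h,170,180,120,255,30,255),235,280,215,250)
for c in blobs(m,5): print(c.min(0),c.max(0),ray(s2,(c.min(0)+c.max(0))/2,.077)[0])
V=s2["view"]
for p in [(.6537,-.0643,.077),(.637,.2215,.077),(.531,.051,.077)]:
    q=s2["mtx"]@(V[:3,:3]@np.array(p)+V[:3,3]);print((q/q[2])[:2])
i=s2["image"][200:330,210:380,::-1];cv2.imwrite("pics/c2.png",cv2.resize(i,None,fx=4,fy=4))
E
```

```text
[246 222] [262 242] [ 0.65672249 -0.06520325  0.077     ]
[255.80275344 231.62647402]
[361.1618897  352.01556967]
[352.59584021 245.21246493]
```

View pics/c2.png

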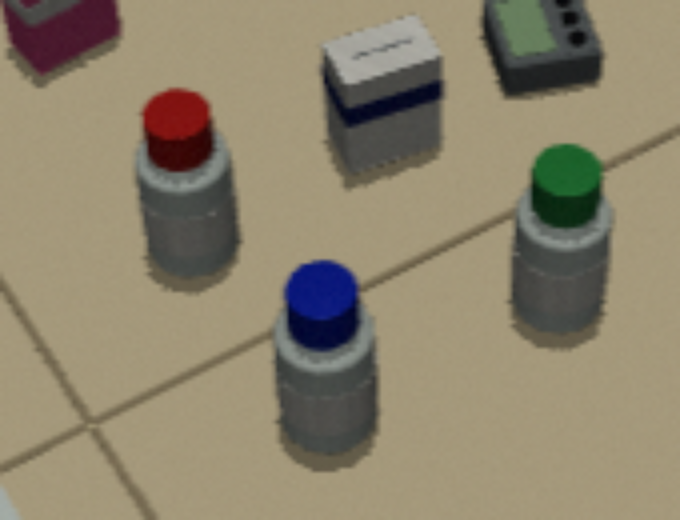

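Both views agree on red (255,232), green (352,246) and black (361,353) in scene pixels. I'm going for the black bottle first.

```bash
python3 -m pendant '[{"xyz":[0.7,-0.6,0],"dr":[0,0,-0.125],"claw":91},{"xyz":[0.7,-0.6,0],"dr":[0,0,-0.125],"claw":91},{"xyz":[0.7,-0.6,0],"dr":[0,0,-0.125],"claw":91},{"xyz":[0.7,-0.6,0],"dr":[0,0,-0.125],"claw":91},{"xyz":[0.7,-0.6,0],"dr":[0,0,-0.125],"claw":91},{"xyz":[0.7,-0.6,0],"dr":[0,0,-0.125],"claw":91},{"xyz":[0.7,-0.6,0],"dr":[0,0,-0.125],"claw":91},{"xyz":[0.7,-0.6,0],"dr":[0,0,-0.125],"claw":91},{"xyz":[0.7,-0.6,0],"dr":[0,0,0],"claw":91},{"xyz":[0,0,0],"dr":[0,0,0],"claw":91}]' 30
```

```text
clock: 0.98
position: [0.4671, 0.3685, 0.2137]
ee_rot: [179.9, 0.1, 102.7]
force: [0.4, -1.0, -0.2]
width: 0.0914
```

```bash
python3 -m pendant '[{"xyz":[0.72,-0.62,0],"dr":[0,0,0],"claw":91},{"xyz":[0.72,-0.62,0],"dr":[0,0,0],"claw":91},{"xyz":[0.72,-0.62,0],"dr":[0,0,0],"claw":91},{"xyz":[0.72,-0.62,0],"dr":[0,0,0],"claw":91},{"xyz":[0.72,-0.62,0],"dr":[0,0,0],"claw":91},{"xyz":[0.72,-0.62,0],"dr":[0,0,0],"claw":91},{"xyz":[0,0,0],"dr":[0,0,0],"claw":91},{"xyz":[0,0,0],"dr":[0,0,0],"claw":91},{"xyz":[0,0,0],"dr":[0,0,0],"claw":91}]'
```

```text
clock: 1.73
position: [0.635, 0.2237, 0.2135]
ee_rot: [-179.9, -0.0, 103.0]
force: [-0.5, 0.9, 0.7]
width: 0.0912
```

```bash
python3 -m pendant '[{"xyz":[0.07,-0.04,-0.6],"dr":[0,0,0],"claw":91},{"xyz":[0,0,-0.6],"dr":[0,0,0],"claw":91},{"xyz":[0,0,-0.6],"dr":[0,0,0],"claw":91},{"xyz":[0,0,-0.6],"dr":[0,0,0],"claw":91},{"xyz":[0,0,-0.6],"dr":[0,0,0],"claw":91},{"xyz":[0,0,-0.6],"dr":[0,0,0],"claw":91},{"xyz":[0,0,-0.6],"dr":[0,0,0],"claw":91},{"xyz":[0,0,-0.5],"dr":[0,0,0],"claw":91},{"xyz":[0,0,0],"dr":[0,0,0],"claw":91},{"xyz":[0,0,0],"dr":[0,0,0],"claw":91}]'
python3 - <<'E'
from h import *
from workcell import snapshot
s=snapshot("top");cv2.imwrite("pics/t1.png",s["image"][:,:,::-1]);s=snapshot("scene");cv2.imwrite("pics/s1.png",cv2.resize(s["image"][240:460,240:560,::-1],None,fx=2,fy=2))
E
```

```text
clock: 2.57
position: [0.637, 0.2229, 0.0257]
ee_rot: [-179.9, -0.0, 103.1]
force: [0.3, 0.7, 1.5]
width: 0.091
```

View pics/s1.png

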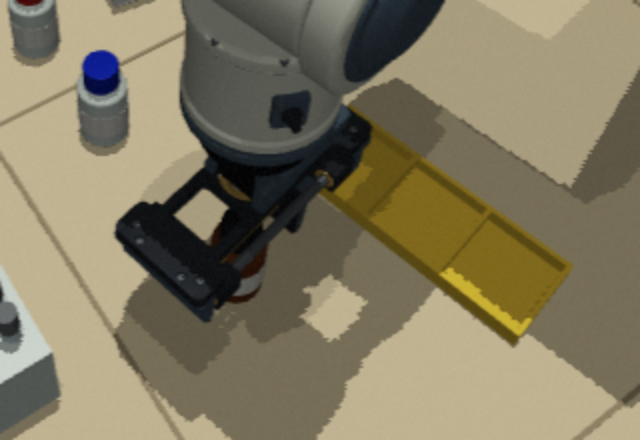

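The view shows the brown bottle between the fingers at about (240,265) in the crop, and nothing else is touched. Closing.

```bash
python3 -m pendant '[{"xyz":[0,0,0],"dr":[0,0,0],"claw":60},{"xyz":[0,0,0],"dr":[0,0,0],"claw":50},{"xyz":[0,0,0],"dr":[0,0,0],"claw":46},{"xyz":[0,0,0],"dr":[0,0,0],"claw":42},{"xyz":[0,0,0],"dr":[0,0,0],"claw":38},{"xyz":[0,0,0],"dr":[0,0,0],"claw":36},{"xyz":[0,0,0],"dr":[0,0,0],"claw":34},{"xyz":[0,0,0],"dr":[0,0,0],"claw":34},{"xyz":[0,0,0],"dr":[0,0,0],"claw":34}]' 20
```

```text
clock: 3.42
position: [0.6384, 0.222, 0.026]
ee_rot: [180.0, 0.0, 103.0]
force: [0.4, -0.2, -0.3]
width: 0.0418
```

```bash
python3 -m pendant '[{"xyz":[0,0,0.4],"dr":[0,0,0],"claw":34},{"xyz":[0,0,0.6],"dr":[0,0,0],"claw":34},{"xyz":[0,0,0.6],"dr":[0,0,0],"claw":34},{"xyz":[-0.3,0.2,0.4],"dr":[0,0,0],"claw":34},{"xyz":[-0.7,0.45,0],"dr":[0,0,0],"claw":34},{"xyz":[-0.7,0.45,0],"dr":[0,0,0],"claw":34},{"xyz":[-0.7,0.45,0],"dr":[0,0,0],"claw":34},{"xyz":[-0.7,0.45,0],"dr":[0,0,0],"claw":34},{"xyz":[-0.7,0.45,0],"dr":[0,0,0],"claw":34},{"xyz":[-0.48,0.3,0],"dr":[0,0,0],"claw":34}]'
python3 -m pendant '[{"xyz":[0,0,0],"dr":[0,0,0],"claw":34},{"xyz":[0,0,0],"dr":[0,0,0],"claw":34},{"xyz":[0,0,0],"dr":[0,0,0],"claw":34},{"xyz":[0,0,0],"dr":[0,0,0],"claw":34}]'
python3 - <<'E'
from h import *
from workcell import snapshot
s=snapshot("top");cv2.imwrite("pics/t2.png",s["image"][:,:,::-1])
E
```

```text
clock: 4.25
position: [0.4644, 0.333, 0.1058]
ee_rot: [-179.9, -0.0, 103.0]
force: [0.8, -0.2, -1.7]
width: 0.0417
clock: 4.58
position: [0.468, 0.3316, 0.1059]
ee_rot: [180.0, 0.0, 103.0]
force: [0.3, -0.3, -0.8]
width: 0.0417
```

View pics/t2.png

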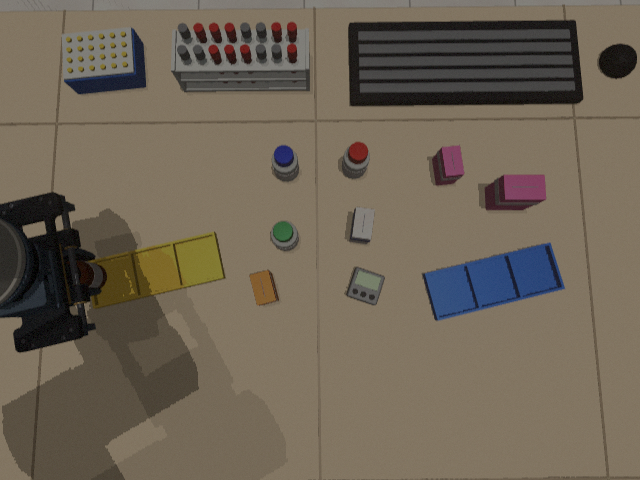

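The bottle is held over the outer yellow pocket, near (95,280). Lowering it and releasing.

```bash
python3 -m pendant '[{"xyz":[0,0,-0.4],"dr":[0,0,0],"claw":34},{"xyz":[0,0,-0.5],"dr":[0,0,0],"claw":34},{"xyz":[0,0,-0.5],"dr":[0,0,0],"claw":34},{"xyz":[0,0,-0.3],"dr":[0,0,0],"claw":34},{"xyz":[0,0,-0.1],"dr":[0,0,0],"claw":34},{"xyz":[0,0,-0.06],"dr":[0,0,0],"claw":34},{"xyz":[0,0,0],"dr":[0,0,0],"claw":34},{"xyz":[0,0,0],"dr":[0,0,0],"claw":34},{"xyz":[0,0,0],"dr":[0,0,0],"claw":34}]'
```

```text
clock: 5.38
position: [0.4676, 0.3322, 0.0323]
ee_rot: [179.9, -0.0, 103.0]
force: [-0.4, -0.1, -0.6]
width: 0.0417
```

```bash
python3 -m pendant '[{"xyz":[0,0,-0.05],"dr":[0,0,0],"claw":34},{"xyz":[0,0,0],"dr":[0,0,0],"claw":34},{"xyz":[0,0,0],"dr":[0,0,0],"claw":44},{"xyz":[0,0,0],"dr":[0,0,0],"claw":55},{"xyz":[0,0,0],"dr":[0,0,0],"claw":75},{"xyz":[0,0,0],"dr":[0,0,0],"claw":91},{"xyz":[0,0,0],"dr":[0,0,0],"claw":91},{"xyz":[0,0,0],"dr":[0,0,0],"claw":91},{"xyz":[0,0,0.5],"dr":[0,0,0],"claw":91},{"xyz":[0,0,0.8],"dr":[0,0,0],"claw":91}]'
python3 -m pendant '[{"xyz":[0,0,0.8],"dr":[0,0,0],"claw":91},{"xyz":[0.2,-0.8,0.6],"dr":[0,0,0],"claw":91},{"xyz":[0.2,-0.9,0],"dr":[0,0,0],"claw":91},{"xyz":[0.2,-0.9,0],"dr":[0,0,0],"claw":91},{"xyz":[0.2,-0.9,0],"dr":[0,0,0],"claw":91},{"xyz":[0.2,-0.9,0],"dr":[0,0,0],"claw":91},{"xyz":[0.2,-0.9,0],"dr":[0,0,0],"claw":91},{"xyz":[0.2,-0.9,0],"dr":[0,0,0],"claw":91},{"xyz":[0.2,-0.83,0],"dr":[0,0,0],"claw":91},{"xyz":[0,0,0],"dr":[0,0,0],"claw":91}]'
python3 -m pendant '[{"xyz":[0,0,0],"dr":[0,0,0],"claw":91},{"xyz":[0,0,0],"dr":[0,0,0],"claw":91}]'
python3 - <<'E'
from h import *
from workcell import snapshot
s=snapshot("top");cv2.imwrite("pics/t3.png",s["image"][:,:,::-1])
s=snapshot("scene");cv2.imwrite("pics/s3.png",s["image"][:,:,::-1])
E
```

```text
clock: 6.22
position: [0.4653, 0.331, 0.0796]
ee_rot: [-179.7, 0.1, 103.0]
force: [0.1, -0.6, -0.0]
width: 0.0878
clock: 7.05
position: [0.5325, 0.0458, 0.1376]
ee_rot: [179.9, 0.1, 102.8]
force: [0.7, 0.5, -0.0]
width: 0.0909
clock: 7.22
position: [0.5308, 0.0511, 0.1375]
ee_rot: [-180.0, -0.0, 103.0]
force: [-0.6, 0.6, -0.8]
width: 0.0913
```

View pics/t3.png

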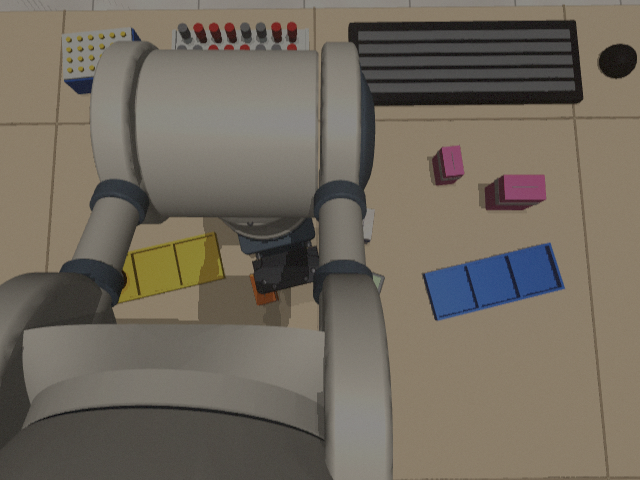

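View pics/s3.png

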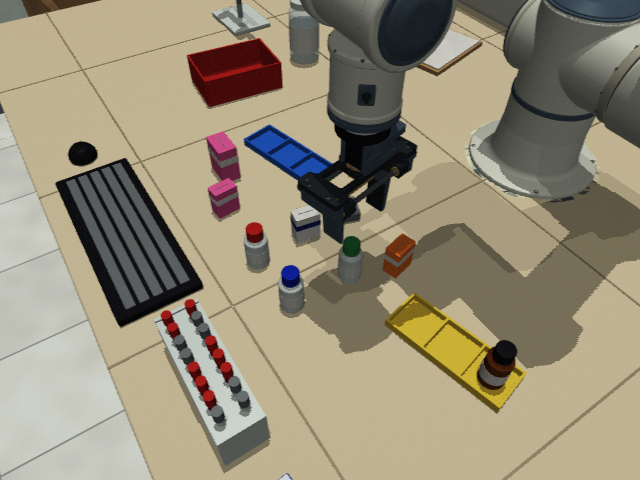

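The black bottle stands upright in the outer yellow pocket at (495,368). The open gripper is over the green bottle at (350,260). Descending to grasp.

```bash
python3 -m pendant '[{"xyz":[0.02,0,-0.4],"dr":[0,0,0],"claw":91},{"xyz":[0,0,-0.6],"dr":[0,0,0],"claw":91},{"xyz":[0,0,-0.6],"dr":[0,0,0],"claw":91},{"xyz":[0,0,-0.6],"dr":[0,0,0],"claw":91},{"xyz":[0,0,-0.4],"dr":[0,0,0],"claw":91},{"xyz":[0,0,-0.19],"dr":[0,0,0],"claw":91},{"xyz":[0,0,0],"dr":[0,0,0],"claw":91},{"xyz":[0,0,0],"dr":[0,0,0],"claw":65},{"xyz":[0,0,0],"dr":[0,0,0],"claw":52},{"xyz":[0,0,0],"dr":[0,0,0],"claw":46}]'
python3 -m pendant '[{"xyz":[0,0,0],"dr":[0,0,0],"claw":42},{"xyz":[0,0,0],"dr":[0,0,0],"claw":38},{"xyz":[0,0,0],"dr":[0,0,0],"claw":36},{"xyz":[0,0,0],"dr":[0,0,0],"claw":34},{"xyz":[0,0,0],"dr":[0,0,0],"claw":34},{"xyz":[0,0,0],"dr":[0,0,0],"claw":34}]'
```

```text
clock: 8.15
position: [0.5325, 0.051, 0.027]
ee_rot: [179.9, 0.0, 103.0]
force: [-0.4, 0.2, -0.0]
width: 0.0739
clock: 8.65
position: [0.5321, 0.0508, 0.026]
ee_rot: [180.0, 0.0, 103.0]
force: [0.1, 0.1, 1.8]
width: 0.0417
```

```bash
python3 -m pendant '[{"xyz":[0,0,0.4],"dr":[0,0,0],"claw":34},{"xyz":[0,0,0.6],"dr":[0,0,0],"claw":34},{"xyz":[0,0,0.6],"dr":[0,0,0],"claw":34},{"xyz":[-0.1,0.4,0.4],"dr":[0,0,0],"claw":34},{"xyz":[-0.2,0.8,0],"dr":[0,0,0],"claw":34},{"xyz":[-0.2,0.9,0],"dr":[0,0,0],"claw":34},{"xyz":[-0.2,0.9,0],"dr":[0,0,0],"claw":34},{"xyz":[-0.2,0.9,0],"dr":[0,0,0],"claw":34},{"xyz":[-0.2,0.9,0],"dr":[0,0,0],"claw":34},{"xyz":[-0.15,0.53,0],"dr":[0,0,0],"claw":34}]'
python3 -m pendant '[{"xyz":[0,0,0],"dr":[0,0,0],"claw":34},{"xyz":[0,0,0],"dr":[0,0,0],"claw":34},{"xyz":[0,0,0],"dr":[0,0,0],"claw":34},{"xyz":[0,0,0],"dr":[0,0,0],"claw":34}]'
```

```text
clock: 9.48
position: [0.4809, 0.267, 0.1059]
ee_rot: [180.0, -0.0, 103.1]
force: [0.8, -0.0, 0.4]
width: 0.0419
clock: 9.82
position: [0.482, 0.2631, 0.1058]
ee_rot: [-180.0, 0.0, 103.0]
force: [0.7, -0.8, -0.4]
width: 0.0416
```

```bash
python3 -m pendant '[{"xyz":[0,0,-0.4],"dr":[0,0,0],"claw":34},{"xyz":[0,0,-0.5],"dr":[0,0,0],"claw":34},{"xyz":[0,0,-0.5],"dr":[0,0,0],"claw":34},{"xyz":[0,0,-0.3],"dr":[0,0,0],"claw":34},{"xyz":[0,0,-0.1],"dr":[0,0,0],"claw":34},{"xyz":[0,0,-0.09],"dr":[0,0,0],"claw":34},{"xyz":[0,0,0],"dr":[0,0,0],"claw":34},{"xyz":[0,0,0],"dr":[0,0,0],"claw":34},{"xyz":[0,0,0],"dr":[0,0,0],"claw":34}]'
```

```text
clock: 10.57
position: [0.4824, 0.264, 0.031]
ee_rot: [179.9, -0.0, 103.0]
force: [0.6, -0.1, -1.3]
width: 0.0414
```

```bash
python3 -m pendant '[{"xyz":[0,0,-0.02],"dr":[0,0,0],"claw":34},{"xyz":[0,0,0],"dr":[0,0,0],"claw":44},{"xyz":[0,0,0],"dr":[0,0,0],"claw":55},{"xyz":[0,0,0],"dr":[0,0,0],"claw":75},{"xyz":[0,0,0],"dr":[0,0,0],"claw":91},{"xyz":[0,0,0],"dr":[0,0,0],"claw":91},{"xyz":[0,0,0],"dr":[0,0,0],"claw":91},{"xyz":[0,0,0.5],"dr":[0,0,0],"claw":91},{"xyz":[0,0,0.8],"dr":[0,0,0],"claw":91},{"xyz":[0,0,0.8],"dr":[0,0,0],"claw":91}]'
python3 -m pendant '[{"xyz":[-0.1,-0.5,0.6],"dr":[0,0,0],"claw":91},{"xyz":[-0.15,-0.8,0],"dr":[0,0,0],"claw":91},{"xyz":[-0.15,-0.8,0],"dr":[0,0,0],"claw":91},{"xyz":[-0.15,-0.8,0],"dr":[0,0,0],"claw":91},{"xyz":[-0.15,-0.8,0],"dr":[0,0,0],"claw":91},{"xyz":[-0.11,-0.8,0],"dr":[0,0,0],"claw":91},{"xyz":[0,0,0],"dr":[0,0,0],"claw":91},{"xyz":[0,0,0],"dr":[0,0,0],"claw":91},{"xyz":[0,0,0],"dr":[0,0,0],"claw":91}]'
python3 - <<'E'
from h import *
from workcell import snapshot
s=snapshot("scene");cv2.imwrite("pics/s4.png",s["image"][:,:,::-1])
E
```

```text
clock: 11.4
position: [0.4811, 0.2637, 0.1139]
ee_rot: [-179.9, 0.0, 103.0]
force: [0.1, 0.9, 0.7]
width: 0.0908
clock: 12.15
position: [0.4497, 0.0842, 0.1376]
ee_rot: [180.0, -0.0, 103.0]
force: [-0.3, 0.9, -0.8]
width: 0.0908
```

View pics/s4.png

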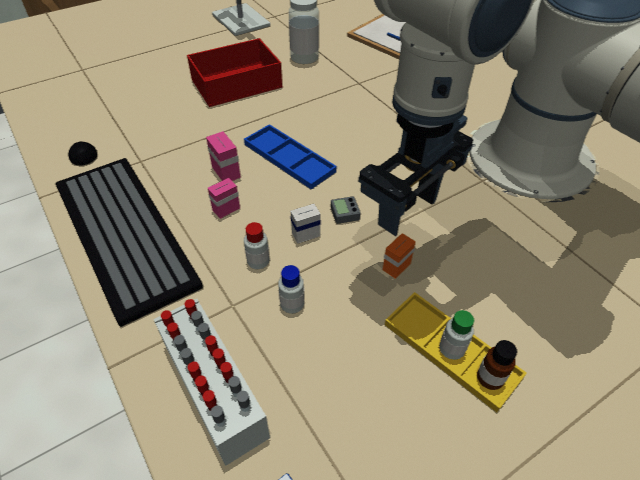

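Green is upright in the middle yellow pocket at (458,335). The gripper is over the orange carton at (399,255). Turning +0.025 rad to square with it, then grasping.

```bash
python3 -m pendant '[{"xyz":[0,0,-0.4],"dr":[0,0,0.025],"claw":91},{"xyz":[0,0,-0.6],"dr":[0,0,0],"claw":91},{"xyz":[0,0,-0.6],"dr":[0,0,0],"claw":91},{"xyz":[0,0,-0.6],"dr":[0,0,0],"claw":91},{"xyz":[0,0,-0.4],"dr":[0,0,0],"claw":91},{"xyz":[0,0,-0.2],"dr":[0,0,0],"claw":91},{"xyz":[0,0,0],"dr":[0,0,0],"claw":91},{"xyz":[0,0,0],"dr":[0,0,0],"claw":65},{"xyz":[0,0,0],"dr":[0,0,0],"claw":56},{"xyz":[0,0,0],"dr":[0,0,0],"claw":52}]'
python3 -m pendant '[{"xyz":[0,0,0],"dr":[0,0,0],"claw":48},{"xyz":[0,0,0],"dr":[0,0,0],"claw":45},{"xyz":[0,0,0],"dr":[0,0,0],"claw":42},{"xyz":[0,0,0],"dr":[0,0,0],"claw":40},{"xyz":[0,0,0],"dr":[0,0,0],"claw":40},{"xyz":[0,0,0],"dr":[0,0,0],"claw":40}]'
```

```text
clock: 13.03
position: [0.4501, 0.0843, 0.0265]
ee_rot: [179.9, 0.0, 104.5]
force: [-0.1, -0.5, -0.1]
width: 0.0742
clock: 13.53
position: [0.4497, 0.084, 0.0258]
ee_rot: [180.0, 0.0, 104.4]
force: [0.3, -0.6, 6.7]
width: 0.0479
```

```bash
python3 -m pendant '[{"xyz":[0,0,0.4],"dr":[0,0,0],"claw":40},{"xyz":[0,0,0.6],"dr":[0,0,0],"claw":40},{"xyz":[0,0,0.6],"dr":[0,0,0],"claw":40},{"xyz":[0.18,0.3,0.4],"dr":[0,0,-0.025],"claw":40},{"xyz":[0.3,0.7,0],"dr":[0,0,0],"claw":40},{"xyz":[0.3,0.7,0],"dr":[0,0,0],"claw":40},{"xyz":[0.3,0.7,0],"dr":[0,0,0],"claw":40},{"xyz":[0.1,0.38,0],"dr":[0,0,0],"claw":40},{"xyz":[0,0,0],"dr":[0,0,0],"claw":40},{"xyz":[0,0,0],"dr":[0,0,0],"claw":40}]'
python3 -m pendant '[{"xyz":[0,0,0],"dr":[0,0,0],"claw":40},{"xyz":[0,0,-0.4],"dr":[0,0,0],"claw":40},{"xyz":[0,0,-0.5],"dr":[0,0,0],"claw":40},{"xyz":[0,0,-0.5],"dr":[0,0,0],"claw":40},{"xyz":[0,0,-0.3],"dr":[0,0,0],"claw":40},{"xyz":[0,0,-0.1],"dr":[0,0,0],"claw":40},{"xyz":[0,0,-0.09],"dr":[0,0,0],"claw":40},{"xyz":[0,0,0],"dr":[0,0,0],"claw":40},{"xyz":[0,0,0],"dr":[0,0,0],"claw":40},{"xyz":[0,0,0],"dr":[0,0,0],"claw":40}]'
```

```text
clock: 14.37
position: [0.4964, 0.1957, 0.1052]
ee_rot: [-180.0, 0.0, 103.1]
force: [-0.2, -0.5, -0.8]
width: 0.0478
clock: 15.2
position: [0.4971, 0.1951, 0.0306]
ee_rot: [179.9, -0.0, 103.0]
force: [-0.3, -0.9, -0.5]
width: 0.048
```

```bash
python3 -m pendant '[{"xyz":[0,0,-0.02],"dr":[0,0,0],"claw":40},{"xyz":[0,0,0],"dr":[0,0,0],"claw":50},{"xyz":[0,0,0],"dr":[0,0,0],"claw":60},{"xyz":[0,0,0],"dr":[0,0,0],"claw":75},{"xyz":[0,0,0],"dr":[0,0,0],"claw":91},{"xyz":[0,0,0],"dr":[0,0,0],"claw":91},{"xyz":[0,0,0],"dr":[0,0,0],"claw":91},{"xyz":[0,0,0.5],"dr":[0,0,0],"claw":91},{"xyz":[0,0,0.8],"dr":[0,0,0],"claw":91},{"xyz":[0,0,0.8],"dr":[0,0,0],"claw":91}]'
python3 -m pendant '[{"xyz":[0,0,0.8],"dr":[0,0,0],"claw":91},{"xyz":[0.2,-0.5,0.6],"dr":[0,0,0],"claw":91},{"xyz":[0.3,-0.8,0],"dr":[0,0,-0.062],"claw":91},{"xyz":[0.3,-0.8,0],"dr":[0,0,-0.062],"claw":91},{"xyz":[0.3,-0.8,0],"dr":[0,0,0],"claw":91},{"xyz":[0.3,-0.8,0],"dr":[0,0,0],"claw":91},{"xyz":[0.3,-0.8,0],"dr":[0,0,0],"claw":91},{"xyz":[0.3,-0.8,0],"dr":[0,0,0],"claw":91},{"xyz":[0.3,-0.8,0],"dr":[0,0,0],"claw":91},{"xyz":[0.3,-0.8,0],"dr":[0,0,0],"claw":91}]'
python3 -m pendant '[{"xyz":[0.3,-0.8,0],"dr":[0,0,0],"claw":91},{"xyz":[0.3,-0.8,0],"dr":[0,0,0],"claw":91},{"xyz":[0.3,-0.8,0],"dr":[0,0,0],"claw":91},{"xyz":[0.2,-0.8,0],"dr":[0,0,0],"claw":91},{"xyz":[0.3,-0.18,0],"dr":[0,0,0],"claw":91},{"xyz":[0,0,0],"dr":[0,0,0],"claw":91},{"xyz":[0,0,0],"dr":[0,0,0],"claw":91},{"xyz":[0,0,0],"dr":[0,0,0],"claw":91}]'
python3 - <<'E'
from h import *
from workcell import snapshot
s=snapshot("scene");cv2.imwrite("pics/s5.png",s["image"][:,:,::-1])
s=snapshot("wrist");cv2.imwrite("pics/w5.png",s["image"][:,:,::-1])
E
```

```text
clock: 16.03
position: [0.4958, 0.195, 0.1135]
ee_rot: [-179.9, 0.0, 103.0]
force: [1.3, 0.3, 0.3]
width: 0.0908
clock: 16.87
position: [0.6009, -0.0825, 0.1691]
ee_rot: [-180.0, -0.0, 95.9]
force: [1.2, 0.3, 0.3]
width: 0.0908
clock: 17.53
position: [0.6561, -0.2152, 0.1688]
ee_rot: [-180.0, -0.0, 95.9]
force: [-0.6, -0.3, 0.2]
width: 0.0909
```

View pics/s5.png

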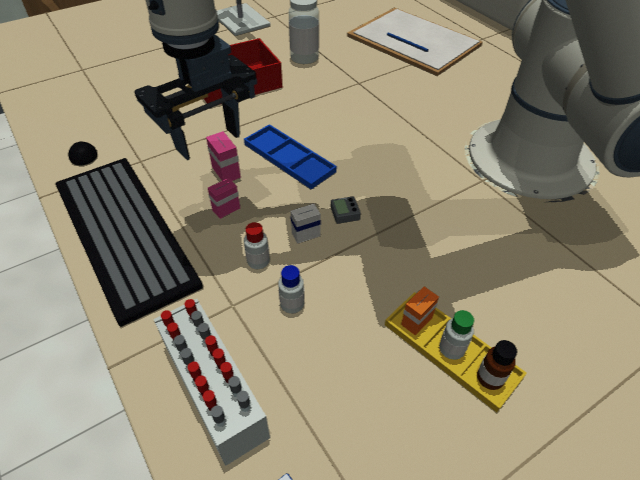

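View pics/w5.png

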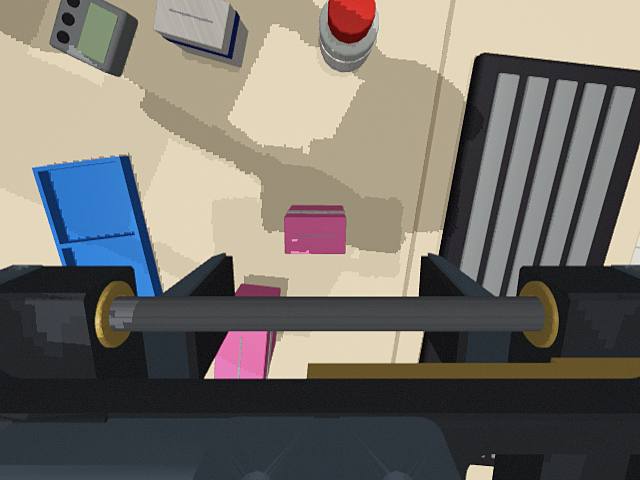

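Orange stands in the inner yellow pocket at (420,310). In the wrist view the small pink carton lies between the fingers at (315,230), with the tall one off to the side at (248,330). I'll correct x by -11 mm, then descend.

```bash
python3 -m pendant '[{"xyz":[-0.28,0,-0.4],"dr":[0,0,0],"claw":91},{"xyz":[0,0,-0.6],"dr":[0,0,0],"claw":91},{"xyz":[0,0,-0.6],"dr":[0,0,0],"claw":91},{"xyz":[0,0,-0.6],"dr":[0,0,0],"claw":91},{"xyz":[0,0,-0.6],"dr":[0,0,0],"claw":91},{"xyz":[0,0,-0.4],"dr":[0,0,0],"claw":91},{"xyz":[0,0,-0.3],"dr":[0,0,0],"claw":91},{"xyz":[0,0,-0.08],"dr":[0,0,0],"claw":91},{"xyz":[0,0,0],"dr":[0,0,0],"claw":91},{"xyz":[0,0,0],"dr":[0,0,0],"claw":91}]'
python3 -m pendant '[{"xyz":[0,0,0],"dr":[0,0,0],"claw":65},{"xyz":[0,0,0],"dr":[0,0,0],"claw":56},{"xyz":[0,0,0],"dr":[0,0,0],"claw":52},{"xyz":[0,0,0],"dr":[0,0,0],"claw":48},{"xyz":[0,0,0],"dr":[0,0,0],"claw":45},{"xyz":[0,0,0],"dr":[0,0,0],"claw":42},{"xyz":[0,0,0],"dr":[0,0,0],"claw":40},{"xyz":[0,0,0],"dr":[0,0,0],"claw":40},{"xyz":[0,0,0],"dr":[0,0,0],"claw":40}]'
```

```text
clock: 18.47
position: [0.646, -0.216, 0.0269]
ee_rot: [179.9, 0.0, 95.9]
force: [-0.1, 0.2, 0.5]
width: 0.0912
clock: 19.22
position: [0.6455, -0.216, 0.026]
ee_rot: [180.0, 0.0, 95.9]
force: [1.1, 0.6, 1.0]
width: 0.0478
```

```bash
python3 -m pendant '[{"xyz":[0,0,0.4],"dr":[0,0,0],"claw":40},{"xyz":[0,0,0.7],"dr":[0,0,0],"claw":40},{"xyz":[0,0,0.8],"dr":[0,0,0],"claw":40},{"xyz":[-0.3,0,0.6],"dr":[0,0,0],"claw":40},{"xyz":[-0.7,0,0],"dr":[0,0,0],"claw":40},{"xyz":[-0.8,0,0],"dr":[0,0,0.062],"claw":40},{"xyz":[-0.8,0,0],"dr":[0,0,0.061],"claw":40},{"xyz":[-0.8,-0.3,0],"dr":[0,0,0],"claw":40},{"xyz":[-0.7,-0.6,0],"dr":[0,0,0],"claw":40},{"xyz":[-0.5,-0.6,0],"dr":[0,0,0],"claw":40}]'
python3 -m pendant '[{"xyz":[-0.1,-0.24,0],"dr":[0,0,0],"claw":40},{"xyz":[0,0,0],"dr":[0,0,0],"claw":40},{"xyz":[0,0,0],"dr":[0,0,0],"claw":40},{"xyz":[0,0,0],"dr":[0,0,0],"claw":40},{"xyz":[0,0,0],"dr":[0,0,0],"claw":40}]'
```

```text
clock: 20.05
position: [0.459, -0.2755, 0.126]
ee_rot: [-179.9, -0.1, 103.0]
force: [0.5, -0.8, -1.1]
width: 0.048
clock: 20.47
position: [0.4581, -0.2847, 0.1258]
ee_rot: [180.0, -0.0, 103.0]
force: [-0.3, -0.1, -1.0]
width: 0.048
```

Lowering from 0.126 to 0.0305 (2.38 units).

```bash
python3 -m pendant '[{"xyz":[-0.02,-0.02,-0.4],"dr":[0,0,0],"claw":40},{"xyz":[0,0,-0.6],"dr":[0,0,0],"claw":40},{"xyz":[0,0,-0.6],"dr":[0,0,0],"claw":40},{"xyz":[0,0,-0.4],"dr":[0,0,0],"claw":40},{"xyz":[0,0,-0.2],"dr":[0,0,0],"claw":40},{"xyz":[0,0,-0.1],"dr":[0,0,0],"claw":40},{"xyz":[0,0,-0.08],"dr":[0,0,0],"claw":40},{"xyz":[0,0,0],"dr":[0,0,0],"claw":40},{"xyz":[0,0,0],"dr":[0,0,0],"claw":40},{"xyz":[0,0,0],"dr":[0,0,0],"claw":40}]'
```

```text
clock: 21.3
position: [0.4571, -0.2867, 0.0315]
ee_rot: [180.0, 0.1, 103.0]
force: [0.2, -0.1, -0.2]
width: 0.0478
```

```bash
python3 -m pendant '[{"xyz":[0,0,-0.04],"dr":[0,0,0],"claw":40},{"xyz":[0,0,0],"dr":[0,0,0],"claw":50},{"xyz":[0,0,0],"dr":[0,0,0],"claw":60},{"xyz":[0,0,0],"dr":[0,0,0],"claw":75},{"xyz":[0,0,0],"dr":[0,0,0],"claw":91},{"xyz":[0,0,0],"dr":[0,0,0],"claw":91},{"xyz":[0,0,0],"dr":[0,0,0],"claw":91},{"xyz":[0,0,0.5],"dr":[0,0,0],"claw":91},{"xyz":[0,0,0.8],"dr":[0,0,0],"claw":91},{"xyz":[0,0,0.8],"dr":[0,0,0],"claw":91}]'
python3 -m pendant '[{"xyz":[0,0.3,0.8],"dr":[0,0,0],"claw":91},{"xyz":[0.3,0.5,0.6],"dr":[0,0,0],"claw":91},{"xyz":[0.6,0.6,0],"dr":[0,0,0],"claw":91},{"xyz":[0.6,0.6,0],"dr":[0,0,0],"claw":91},{"xyz":[0.6,0.6,0],"dr":[0,0,0],"claw":91},{"xyz":[0.6,0.6,0],"dr":[0,0,0],"claw":91},{"xyz":[0.6,0.6,0],"dr":[0,0,0],"claw":91},{"xyz":[0.6,0.6,0],"dr":[0,0,0],"claw":91},{"xyz":[0.6,0.6,0],"dr":[0,0,0],"claw":91},{"xyz":[0.45,0.54,0],"dr":[0,0,0],"claw":91}]'
python3 -m pendant '[{"xyz":[0,0,0],"dr":[0,0,0],"claw":91},{"xyz":[0,0,0],"dr":[0,0,0],"claw":91},{"xyz":[0,0,0],"dr":[0,0,0],"claw":91},{"xyz":[0,0,0],"dr":[0,0,0],"claw":91}]'
python3 - <<'E'
from h import *
from workcell import snapshot
s=snapshot("scene");cv2.imwrite("pics/s6.png",s["image"][:,:,::-1])
s=snapshot("wrist");cv2.imwrite("pics/w6.png",s["image"][:,:,::-1])
E
```

```text
clock: 22.13
position: [0.456, -0.2858, 0.1135]
ee_rot: [-179.9, -0.1, 102.9]
force: [0.6, -0.9, -0.4]
width: 0.091
clock: 22.97
position: [0.6562, -0.063, 0.169]
ee_rot: [180.0, -0.0, 103.0]
force: [0.0, -0.3, -0.5]
width: 0.0908
clock: 23.3
position: [0.654, -0.0655, 0.1691]
ee_rot: [-180.0, -0.0, 102.9]
force: [-0.2, -0.0, -1.0]
width: 0.0908
```

View pics/s6.png

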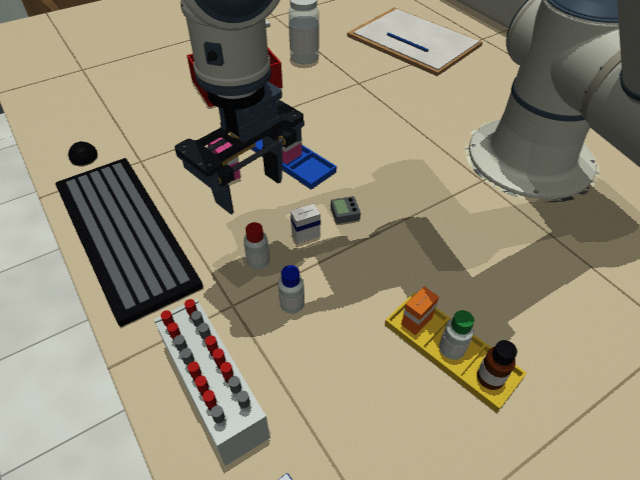

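View pics/w6.png

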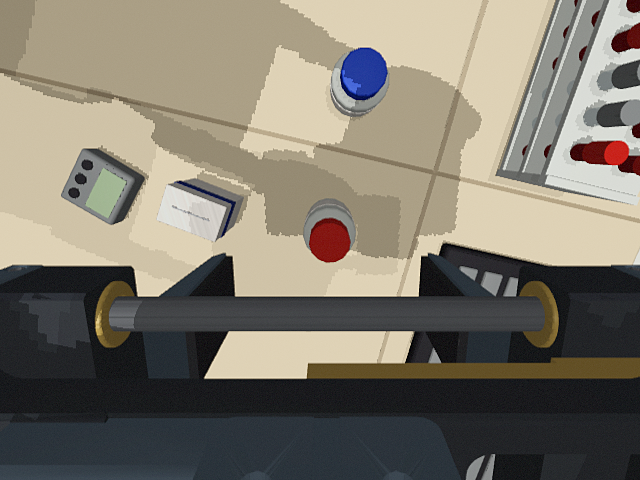

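The wrist view shows the red cap at (330,240), centred between the fingers. The white carton (198,210) and blue cap (363,75) are clear. In the scene view the pink carton is in the blue tray, near (290,150). Descending onto red.

```bash
python3 -m pendant '[{"xyz":[0.02,0.02,-0.4],"dr":[0,0,0],"claw":91},{"xyz":[0,0,-0.6],"dr":[0,0,0],"claw":91},{"xyz":[0,0,-0.6],"dr":[0,0,0],"claw":91},{"xyz":[0,0,-0.6],"dr":[0,0,0],"claw":91},{"xyz":[0,0,-0.6],"dr":[0,0,0],"claw":91},{"xyz":[0,0,-0.4],"dr":[0,0,0],"claw":91},{"xyz":[0,0,-0.3],"dr":[0,0,0],"claw":91},{"xyz":[0,0,-0.08],"dr":[0,0,0],"claw":91},{"xyz":[0,0,0],"dr":[0,0,0],"claw":91},{"xyz":[0,0,0],"dr":[0,0,0],"claw":91}]'
python3 -m pendant '[{"xyz":[0,0,0],"dr":[0,0,0],"claw":65},{"xyz":[0,0,0],"dr":[0,0,0],"claw":52},{"xyz":[0,0,0],"dr":[0,0,0],"claw":46},{"xyz":[0,0,0],"dr":[0,0,0],"claw":42},{"xyz":[0,0,0],"dr":[0,0,0],"claw":38},{"xyz":[0,0,0],"dr":[0,0,0],"claw":36},{"xyz":[0,0,0],"dr":[0,0,0],"claw":34},{"xyz":[0,0,0],"dr":[0,0,0],"claw":34},{"xyz":[0,0,0],"dr":[0,0,0],"claw":34}]'
```

```text
clock: 24.23
position: [0.6559, -0.0643, 0.0268]
ee_rot: [179.9, 0.0, 102.9]
force: [0.8, 0.1, 0.3]
width: 0.091
clock: 24.98
position: [0.6555, -0.064, 0.0259]
ee_rot: [180.0, 0.0, 102.9]
force: [-0.3, 0.5, -0.1]
width: 0.0417
```

```bash
python3 -m pendant '[{"xyz":[0,0,0.4],"dr":[0,0,0],"claw":34},{"xyz":[0,0,0.7],"dr":[0,0,0],"claw":34},{"xyz":[0,0,0.8],"dr":[0,0,0],"claw":34},{"xyz":[-0.24,-0.23,0.6],"dr":[0,0,0],"claw":34},{"xyz":[-0.7,-0.5,0],"dr":[0,0,0],"claw":34},{"xyz":[-0.7,-0.5,0],"dr":[0,0,0],"claw":34},{"xyz":[-0.7,-0.5,0],"dr":[0,0,0],"claw":34},{"xyz":[-0.7,-0.5,0],"dr":[0,0,0],"claw":34},{"xyz":[-0.7,-0.5,0],"dr":[0,0,0],"claw":34},{"xyz":[-0.7,-0.5,0],"dr":[0,0,0],"claw":34}]'
python3 -m pendant '[{"xyz":[-0.6,-0.4,0],"dr":[0,0,0],"claw":34},{"xyz":[-0.3,-0.2,0],"dr":[0,0,0],"claw":34},{"xyz":[0,0,0],"dr":[0,0,0],"claw":34},{"xyz":[0,0,0],"dr":[0,0,0],"claw":34},{"xyz":[0,0,0],"dr":[0,0,0],"claw":34},{"xyz":[0,0,0],"dr":[0,0,0],"claw":34}]'
python3 - <<'E'
from h import *
from workcell import snapshot
s=snapshot("scene");cv2.imwrite("pics/s7.png",s["image"][:,:,::-1])
E
```

```text
clock: 25.82
position: [0.4764, -0.1937, 0.126]
ee_rot: [180.0, 0.0, 103.0]
force: [0.7, -1.3, -0.1]
width: 0.0415
clock: 26.32
position: [0.4426, -0.2168, 0.1259]
ee_rot: [180.0, 0.0, 103.0]
force: [-0.1, -0.4, -1.0]
width: 0.0417
```

View pics/s7.png

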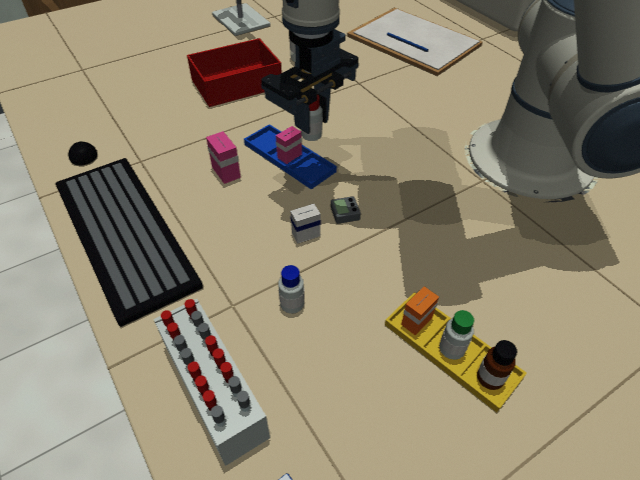

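The pink carton stands in the middle pocket of the blue tray at (290,147), and the red bottle is held above the inner pocket. Lowering and releasing.

```bash
python3 -m pendant '[{"xyz":[0,0,-0.4],"dr":[0,0,0],"claw":34},{"xyz":[0,0,-0.6],"dr":[0,0,0],"claw":34},{"xyz":[0,0,-0.6],"dr":[0,0,0],"claw":34},{"xyz":[0,0,-0.4],"dr":[0,0,0],"claw":34},{"xyz":[0,0,-0.2],"dr":[0,0,0],"claw":34},{"xyz":[0,0,-0.1],"dr":[0,0,0],"claw":34},{"xyz":[0,0,-0.08],"dr":[0,0,0],"claw":34},{"xyz":[0,0,0],"dr":[0,0,0],"claw":34},{"xyz":[0,0,0],"dr":[0,0,0],"claw":34},{"xyz":[0,0,0],"dr":[0,0,0],"claw":34}]'
python3 -m pendant '[{"xyz":[0,0,-0.03],"dr":[0,0,0],"claw":34},{"xyz":[0,0,0],"dr":[0,0,0],"claw":44},{"xyz":[0,0,0],"dr":[0,0,0],"claw":55},{"xyz":[0,0,0],"dr":[0,0,0],"claw":75},{"xyz":[0,0,0],"dr":[0,0,0],"claw":91},{"xyz":[0,0,0],"dr":[0,0,0],"claw":91},{"xyz":[0,0,0],"dr":[0,0,0],"claw":91},{"xyz":[0,0,0.5],"dr":[0,0,0],"claw":91},{"xyz":[0,0,0.8],"dr":[0,0,0],"claw":91},{"xyz":[0,0,0.8],"dr":[0,0,0],"claw":91}]'
python3 -m pendant '[{"xyz":[0,0,0.8],"dr":[0,0,0],"claw":91},{"xyz":[0,0,0.8],"dr":[0,0,0],"claw":91},{"xyz":[0,0.3,0.5],"dr":[0,0,0],"claw":91},{"xyz":[-0.1,0.8,0],"dr":[0,0,0],"claw":91},{"xyz":[-0.1,0.8,0],"dr":[0,0,0],"claw":91},{"xyz":[-0.1,0.8,0],"dr":[0,0,0],"claw":91},{"xyz":[-0.1,0.8,0],"dr":[0,0,0],"claw":91},{"xyz":[-0.1,0.8,0],"dr":[0,0,0],"claw":91},{"xyz":[0,0,0],"dr":[0,0,0],"claw":91},{"xyz":[0,0,0],"dr":[0,0,0],"claw":91}]'
python3 - <<'E'
from h import *
from workcell import snapshot
s=snapshot("scene");cv2.imwrite("pics/s8.png",s["image"][:,:,::-1])
s=snapshot("top");cv2.imwrite("pics/t8.png",s["image"][:,:,::-1]);pickle.dump(s,open("top8.pkl","wb"))
E
```

```text
clock: 27.2
position: [0.4423, -0.2174, 0.0314]
ee_rot: [180.0, 0.1, 103.0]
force: [1.0, 0.1, -0.7]
width: 0.0415
clock: 28.03
position: [0.4411, -0.2167, 0.114]
ee_rot: [-179.9, -0.1, 102.9]
force: [-0.3, -0.2, 0.0]
width: 0.0908
clock: 28.87
position: [0.4215, -0.0439, 0.1976]
ee_rot: [-180.0, 0.0, 103.1]
force: [0.1, 0.3, 0.0]
width: 0.0912
```

View pics/s8.png

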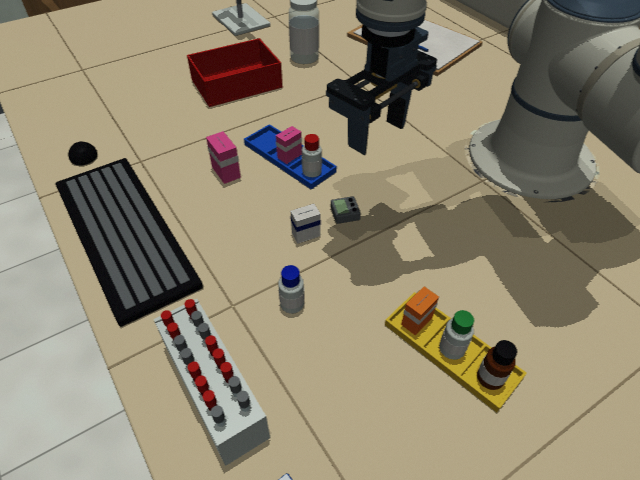

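View pics/t8.png

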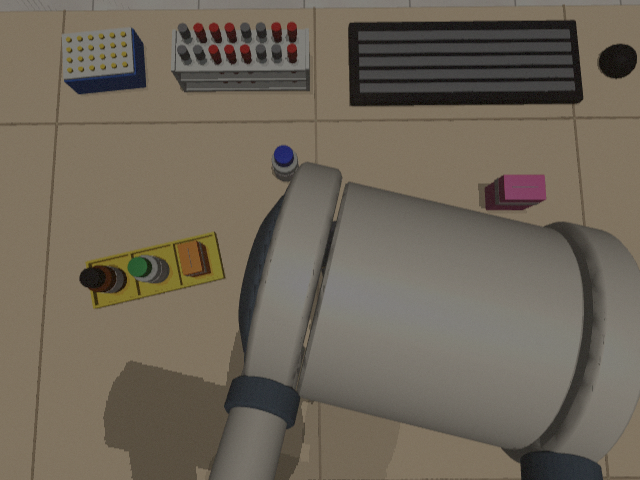

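All five look upright in their pockets: pink (289,146), red (312,158), orange (421,310), green (458,335) and black (497,365). I'll move the arm aside for an unobstructed check from above.

```bash
python3 -m pendant '[{"xyz":[0,0.9,0],"dr":[0,0,0.1],"claw":91},{"xyz":[0,0.9,0],"dr":[0,0,0.1],"claw":91},{"xyz":[0,0.9,0],"dr":[0,0,0.1],"claw":91},{"xyz":[0,0.9,0],"dr":[0,0,0.1],"claw":91},{"xyz":[-0.2,0.9,0],"dr":[0,0,0.1],"claw":91},{"xyz":[-0.4,0.9,0],"dr":[0,0,0.1],"claw":91},{"xyz":[-0.4,0.9,0],"dr":[0,0,0.1],"claw":91},{"xyz":[-0.4,0.9,0],"dr":[0,0,0.1],"claw":91},{"xyz":[-0.4,0.9,0],"dr":[0,0,0],"claw":91},{"xyz":[-0.4,0.9,0],"dr":[0,0,0],"claw":91}]'
python3 -m pendant '[{"xyz":[-0.4,0.9,0],"dr":[0,0,0],"claw":91},{"xyz":[-0.4,0.9,0],"dr":[0,0,0],"claw":91},{"xyz":[-0.4,0.9,0],"dr":[0,0,0],"claw":91},{"xyz":[-0.4,0.9,0],"dr":[0,0,0],"claw":91},{"xyz":[-0.4,0.9,0],"dr":[0,0,0],"claw":91},{"xyz":[0,0,0],"dr":[0,0,0],"claw":91},{"xyz":[0,0,0],"dr":[0,0,0],"claw":91},{"xyz":[0,0,0],"dr":[0,0,0],"claw":91}]'
python3 - <<'E'
from loc import *
from workcell import snapshot
s=snapshot("top");cv2.imwrite("pics/t9.png",s["image"][:,:,::-1]);h=hsv(s)
a=np.radians(12.75);ux=np.array([np.cos(a),np.sin(a)]);uy=np.array([-np.sin(a),np.cos(a)])
Y=np.array([481.9,263.7]);B=np.array([457.3,-285.6])
redm=inr(h,0,8,150,255,60,255)|inr(h,172,180,150,255,60,255)
for n,m,w,z,T in [("red",redm,(400,560,220,330),.092,B),("pink",inr(h,150,180,60,255,75,255),(430,560,215,320),.066,B),
 ("green",inr(h,50,80,70,255,40,255),(80,240,220,320),.092,Y),("black",inr(h,0,180,0,95,0,50),(70,118,255,300),.092,Y),
 ("orange",inr(h,5,18,105,255,95,255),(170,225,230,290),.066,Y),
 ("bluecap",inr(h,110,128,100,255,50,255),(260,310,135,190),.088,None),("white",inr(h,0,180,0,45,105,255),(345,380,200,250),.062,None),("timer",inr(h,0,180,0,60,0,255),(340,390,260,310),.022,None)]:
    b=blobs(cv2.morphologyEx(win(m,*w).astype(np.uint8),cv2.MORPH_CLOSE,np.ones((3,3))),40)
    if not b: print(n,"none");continue
    r=rect(ray(s,b[0],z)); print(n,r, "" if T is None else ("tray xy",((r[0]-T)@ux).round(1),((r[0]-T)@uy).round(1)))
E
```

```text
clock: 29.8
position: [0.3338, 0.3158, 0.1975]
ee_rot: [180.0, 0.0, 148.7]
force: [1.5, 0.3, 0.2]
width: 0.0909
clock: 30.47
position: [0.2548, 0.4941, 0.1971]
ee_rot: [-180.0, 0.0, 148.7]
force: [-0.9, -0.8, 0.6]
width: 0.0909
red (array([ 441.1, -217.8]), 27.8, 26.0, 89.3) ('tray xy', np.float64(-0.8), np.float64(69.7))
pink (array([ 456.1, -286.4]), 48.1, 29.4, 13.2) ('tray xy', np.float64(-1.3), np.float64(-0.5))
green (array([480.8, 263.2]), 28.0, 27.8, 89.3) ('tray xy', np.float64(-1.2), np.float64(-0.2))
black (array([465.4, 329.2]), 35.3, 26.8, 83.7) ('tray xy', np.float64(-1.6), np.float64(67.5))
orange (array([496.3, 194.7]), 48.7, 29.3, 13.1) ('tray xy', np.float64(-1.2), np.float64(-70.5))
bluecap (array([649.5,  50.1]), 27.5, 26.8, 89.3) 
white (array([547.6, -72.1]), 48.2, 29.3, -9.3) 
timer (array([453.9, -73.3]), 67.1, 66.2, -16.2)
```

View pics/t9.png

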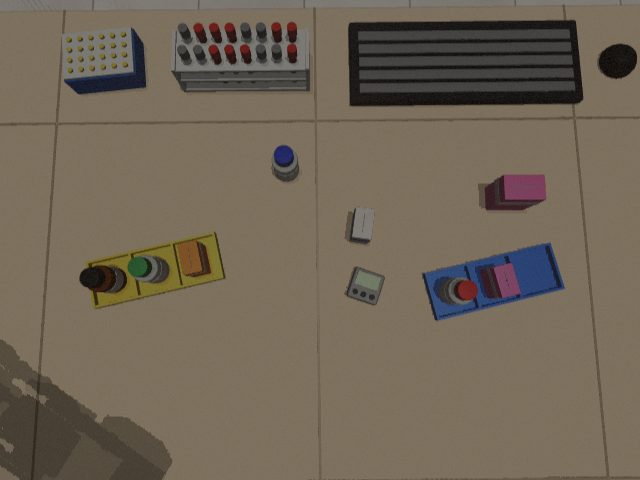

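The top view shows everything in place, with the timer still at (366,285). The timer mask is loose (67 mm measured against a true 50 mm), so I'll check it with an image difference before handing in.

```bash
python3 - <<'E'
from loc import *
from workcell import ticket
a=pickle.load(open("top0.pkl","rb"))["image"];b=cv2.imread("pics/t9.png")[:,:,::-1]
g=lambda i:cv2.cvtColor(np.ascontiguousarray(i),cv2.COLOR_RGB2GRAY)
for n,(x0,x1,y0,y1) in dict(timer=(342,390,262,308),white=(346,380,202,248),blue=(266,306,140,186)).items():
    r=cv2.matchTemplate(g(b)[y0-15:y1+15,x0-15:x1+15],g(a)[y0:y1,x0:x1],cv2.TM_CCOEFF_NORMED)
    _,v,_,l=cv2.minMaxLoc(r); print(n,"shift px",l[0]-15,l[1]-15,round(v,3))
print(ticket.sign_off())
E
```

```text
timer shift px 0 0 0.995
white shift px 0 0 0.996
blue shift px 0 0 0.997
the job is handed in; nothing more can be done
None
```

Both kits are made up and the job is handed in at about 30.5 s on the robot's clock. Sign-off reports no verdict.

**Yellow tray:** black bottle in the outer pocket, green bottle in the middle and orange carton in the inner pocket.

**Blue tray:** red bottle in the inner pocket and the smaller pink carton in the middle.

**Last checks:**
- **Position:** in the final top view the items lie within about 1–3 mm of their pocket centres. The least certain is the black bottle, whose cap mask also caught some of the brown shoulder.
- **Upright and flat:** all five look upright in the scene and top pictures. I did not measure tilt or base height in the final images. Each item was lowered to about pocket-floor height before release.
- **Unwanted things:** the blue-capped bottle, white carton and timer show 0 px shift from the first picture.
- **One check disagreed:** the colour-mask measurement of the timer differed by about 6 mm between the first and last pictures. That mask is unreliable (it read about 67 mm across for a 50 mm object), and the image match showed no movement.

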